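Seat the stop bar and hold the sample carrier in the jig corner

ROBOT

A 6-joint arm with a two-finger parallel gripper is mounted at the origin on the work surface. World frame = base frame: x ahead of the robot, y to its left, z up, the work surface at z = 0. Lengths are in m, angles in rad, forces in N, time in s.
With the tool pointing down it reaches from about 0.35 to 0.925 m from the base axis. Payload 6.4 kg.
Tool frame: the origin (TCP) lies at the very end of the fingers, on their centre line; the grasp point (between the pads) lies 19 mm behind it (env.tcp_to_grasp is the distance from the TCP to the grasp point, in m); z points along the fingers, y is the line along which they close (so a half turn about z gives the same grasp; the last joint's range is limited). The gripper opens to 94 mm and grips with 3 to 60 N. Pads are 16 mm wide; open, the fingers measure 119 mm over their backs; the gripper's body (75 mm by 177 mm) begins 78 mm behind the grasp point.
Start: joints at [0.938, 0.245, 1.558, -0, 1.339, -0.174], TCP at [0.288, 0.583, 0.205] pointing down, gripper open.
Joint ranges: [-3.13, 3.13], [-1.02, 2.26], [0.13, 2.54], [-0.95, 4.09], [0.21, 2.88], [-2.74, 2.74]. Speed limits (rad/s): [2.57, 2.57, 3.14, 3.14, 3.14, 3.14].

INTERFACE

Orientations are given as a rotation vector (axis times angle).
In Python, from station import env, cams gives the robot as it stands. The module is installed in compiled form; this text tells all that it offers.
- The arm moves only by the shell command python3 -m inch 'ROWS'. ROWS is a JSON object of lists of equal length, an entry for each row: "translation": the shift along the world's x, y, z in units of 0.02 m (1.0 is 0.02 m), a list of three; "roll": the turn about the world's z in units of 0.08 rad (1.0 is 0.08 rad); "grip": the opening, from -1 (shut) to 1 (fully open). In form: {"translation": [[tx, ty, tz], ...], "roll": [roll, ...], "grip": [grip, ...]}. A call has 1 to 10 rows; each row shifts and turns the commanded pose from where the row before left it; what a row does not reach is not made up. A row lasts 1/12 s, in which the tool goes at most 41.7 mm and 7.16 degrees, less where a joint would pass 70% of its speed; a pose out of reach is approached as far as the arm can. A call with a number of a shift or a turn outside -1 to 1 is refused whole. A call with a gripper value outside its range is refused whole. The fingers move at their own pace and stop on an object; the grip force is fixed at half the most. Time passes only in rows, so rows that do not move let the fingers close. It gives the time, the measured TCP pose, the force, the opening and the grip force at its end, in the units of the state.
- env.observe(): the state, without advancing time (a new reading comes with each control period).
- cams.get_image(name): name is "scene" or "top" or "wrist"; returns a dict with "pixels" (480x640x3 uint8, blue, green, red), "K" (3x3 intrinsics, pixels), "rvec" (rotation vector, rad) and "tvec" (3), from world to camera coordinates, as OpenCV has them. Camera axes: x right, y down, z forward; pixel columns grow to the right and rows downward; lengths in m; the calibration is good to about 2 mm. A picture is of the moment at which its call begins. There is no depth.
- env.sign_off(): hands the job in; it is judged then, once.
The state is a dict: "time": time; "joint_positions": joint angles; "qd": joint speeds; "joint_torque": joint torques, N m; "position": TCP position; "tcp_rot": TCP orientation; "wrist_force": force on the tool from outside, world axes, zero at the start; "torque": the same for the moment, N m; "opening": finger opening in m; "grip_force": force on a finger pad.
Only numpy, scipy, OpenCV 4.12 (cv2) and the standard library are available. Lean on these libraries where they do the work, as an engineer would, in place of code of your own. Each camera call takes 0.05 s, during which the arm holds its last target. There are 200 camera calls.

TASK

Lay the blue stop bar across the two cradles of the dark locating jig, down on both, and let go of it. Then bring the white sample carrier onto the jig and press it flat into the corner between the yellow fence and the stop bar so that it bears squarely against both at once, and finish while still holding it pressed there: do not let go. Leave everything else on the bench where it is.

Things in the scene. Friction and masses are not known exactly. Their poses are not given: they have to be found in the camera images.
- jig: Fixed dark steel jig plate, 190 (x) x 230 (y) mm, 10 mm thick; origin at the centre of its underside, z up. Carries two aluminium cradles near its +x edge for the stop bar, and the fence on its +y side; the plate between them is bare. Position and yaw vary.
- fence: Fixed yellow fence along the jig's x: 105 mm long (jig x -70 to +35), 12 mm thick, top 30 mm above the bench. Origin at the centre of its underside on the plate. The face the carrier bears on looks to jig -y, at jig y = +55 mm.
- cradle_right (a point): Middle of the bar seat in the cradle at jig x 60, y -88 mm, 14 mm above the bench. Each cradle is 20 mm wide (y). Walls, inner faces: front (jig -x) at x 47, up to 36 mm above the bench; rear at x 73, up to 43 mm; both flare outwards at the top by about 5 mm. A stop at each bar end (inner face at y -104 / +104), 28 mm above the bench.
- cradle_left (a point): The same in the other cradle, at jig x 60, y +88 mm.
- seat (a point): Where the stop bar's centre lies when it is down in the middle of both cradles, bar along jig y (jig x 60, y 0, 24 mm above the bench); axes as the jig's. Play 3 mm each way in x, 4 mm in y; pressing the carrier slides the bar back (+x) up to 3 mm onto the rear walls, which then hold it.
- home (a point): Point on the plate's top (jig x 11, y 13 mm, 10 mm above the bench) under the carrier's centre when it is fully in the corner with the bar back against the rear walls; axes as the jig's. The carrier is pushed to jig +y (fence) and jig +x (bar). All rigid; faces are smooth (friction about 0.25).
- bar_mid (a point): Centre of the loose blue stop bar, 200 mm long along its y, 20 x 20 mm in section, about 0.28 kg, lying on the bench at the start; symmetric end for end; z up.
- bar: The same stop bar; origin at the centre of its underside.
- carrier_grip (a point): Centre of the black 28 x 28 mm grip block on the loose white sample carrier, 45 mm above its underside. Base 84 x 84 x 24 mm; grip block central, 24 to 66 mm up; four capped vials 17 mm across, tops 42 mm up, at x, y = +-29 mm. About 0.5 kg. x, y along the sides, z up; alike on all four sides, any quarter turn will do.
- carrier: The same sample carrier; origin at the centre of its underside.
- wash_bottle: Bystander to leave alone: white plastic bottle with red cap, 70 mm diameter, 190 mm tall; origin at the centre of its underside
- pen: Bystander to leave alone: black pen, 10 mm thick, 140 mm long; origin on its underside, about midway along
- weight: Bystander to leave alone: brass calibration weight, 32 mm diameter, 46 mm tall; origin at the centre of its underside
- beaker: Bystander to leave alone: clear beaker, 64 mm diameter, 75 mm tall; origin at the centre of its underside
- jar: Bystander to leave alone: amber glass jar with blue lid, 48 mm diameter, 45 mm tall; origin at the centre of its underside
- pan_tray: Bystander to leave alone: shallow black tray, 100 x 130 x 22 mm; origin at the centre of its underside
- spatula: Bystander to leave alone: steel lab spatula lying on the bench, 160 mm long; origin on its underside, about midway along

How it is judged:
By the outcome, as a careful person would: the job done as asked, in the order asked, and still so for the second after the job is handed in, while the arm keeps its last pose, push and grip.
It also fails if it takes over 72 s, if anything falls off the work surface, if the arm or the gripper's body presses on something with over 40 N, if the wrist force passes 120 N, or if a joint passes its speed limit or range.

## Working session

There is one attempt and no reset: what is moved stays moved. The work goes in short steps, Python scripts to look and compute and a shell command to move; the robot and the scene stay as the last step left them, time stands still between calls to the robot, and variables do not carry over. Pictures are saved under pics/ and viewed, at most 10 in all, crops included, and the job is handed in when it is done.

```bash
mkdir -p pics
cat > h.py <<'E'
import numpy as np, cv2
from station import env, cams
def grab(name, fn=None):
    d=cams.get_image(name)
    if fn: cv2.imwrite('pics/'+fn,np.asarray(d['pixels']))
    return d
def w(d,u,v,z):
    R=cv2.Rodrigues(np.array(d['rvec'],float))[0]; t=np.array(d['tvec'],float).ravel()
    r=R.T@np.linalg.inv(np.array(d['K'],float))@np.array([u,v,1.]); c=-R.T@t
    return c+r*(z-c[2])/r[2]
def px(d,p):
    return cv2.projectPoints(np.array(p,float).reshape(-1,3),np.array(d['rvec'],float),np.array(d['tvec'],float),np.array(d['K'],float),None)[0].reshape(-1,2)
E
python3 - <<'E'
from h import *
import pickle
D={}
for n in("top","scene"):
    D[n]=grab(n,n+'0.png')
pickle.dump({k:{a:np.array(b) for a,b in v.items()} for k,v in D.items()},open('d0.pkl','wb'))
for n,d in D.items():
    R=cv2.Rodrigues(np.array(d['rvec'],float))[0];print(n,-R.T@np.array(d['tvec']).ravel(),d['K'])
print(env.observe(),env.tcp_to_grasp)
E
```

```text
top [ 0.28504547 -0.04544072  1.34988685] [[460.78061835   0.         324.04210282]
 [  0.         460.78061835 236.76381108]
 [  0.           0.           1.        ]]
scene [ 1.01833188 -0.8128527   0.9767223 ] [[480.48358238   0.         317.49762529]
 [  0.         480.48358238 235.11911465]
 [  0.           0.           1.        ]]
{'time': 0.1, 'joint_positions': array([ 9.37911332e-01,  2.45731012e-01,  1.55887761e+00, -3.32458019e-05,
        1.33867043e+00, -1.74088780e-01]), 'qd': array([ 0.00110048, -0.00147502, -0.00267211,  0.00107614, -0.0007465 ,
        0.0005606 ]), 'joint_torque': array([-3.09805318e-04, -4.16913772e+01, -3.15526235e+01,  6.86927210e-02,
        3.09528667e-02, -6.10713732e-05]), 'position': array([0.28754284, 0.58234865, 0.20447179]), 'tcp_rot': array([-7.14215522e-01, -3.05867972e+00,  2.45572855e-03]), 'wrist_force': array([-0.07568324, -0.19503725,  0.12038113]), 'torque': array([-0.03197945,  0.00161675,  0.06166484]), 'grip_force': 0.0, 'opening': 0.09399701689573774} 0.0188
```

View pics/top0.png

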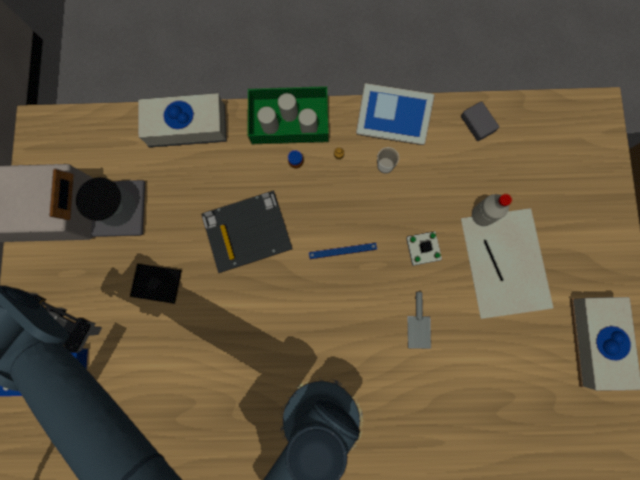

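The top view shows the jig around (247,232), with the yellow fence at (227,242) and the cradles at (210,218) and (268,200). The bar runs from (310,255) to (377,245), and the carrier is at (425,247). I'll enlarge that strip.

Run:
```python
from h import *
im=cv2.imread('pics/top0.png')
a=cv2.resize(im[185:275,195:300],None,fx=6,fy=6,interpolation=cv2.INTER_CUBIC)[:, :]
cv2.imwrite('pics/jig0.png',a)
b=cv2.resize(im[225:275,300:450],None,fx=5.3,fy=5.3,interpolation=cv2.INTER_CUBIC)
cv2.imwrite('pics/bc0.png',b)
```

```text
(no output)
```

View pics/jig0.png

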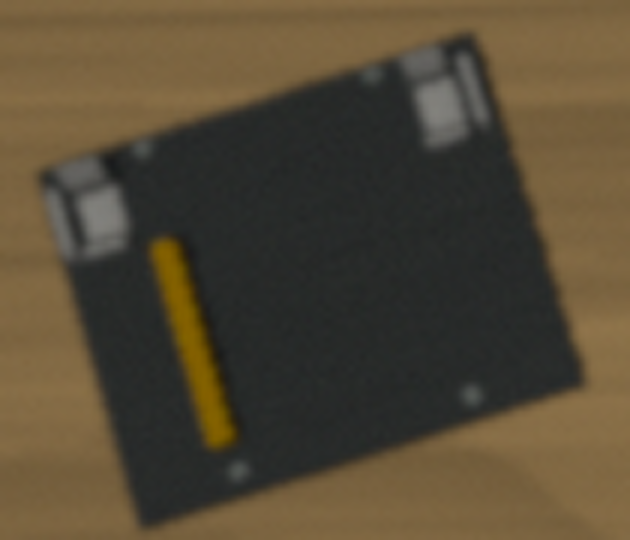

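View pics/bc0.png

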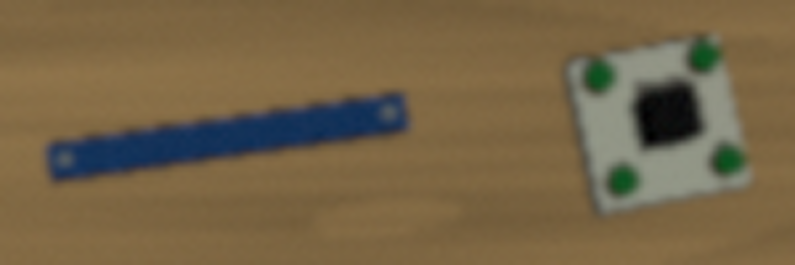

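Crop 1 shows the plate corners at (40,170), (475,33), (583,382) and (143,527), and the fence from (165,240) to (220,445). Crop 2 shows the bar corners at (48,145), (405,95), (408,128) and (53,182), and the carrier top corners at (567,62), (718,35), (750,185) and (600,213).

```bash
cat > m.py <<'E'
from h import *
def fit(model,P):
    m=np.array(model,float);P=np.array(P)[:,:2]
    a=m-m.mean(0);b=P-P.mean(0)
    th=np.arctan2((a[:,0]*b[:,1]-a[:,1]*b[:,0]).sum(),(a*b).sum())
    R=np.array([[np.cos(th),-np.sin(th)],[np.sin(th),np.cos(th)]]);t=P.mean(0)-R@m.mean(0)
    return t,th,np.linalg.norm(m@R.T+t-P,axis=1)
E
python3 - <<'E'
from m import *
import pickle
d=pickle.load(open('d0.pkl','rb'))['top']
def W(pts,s,ox,oy,z): return [w(d,(u+.5)/s-.5+ox,(v+.5)/s-.5+oy,z) for u,v in pts]
J=fit([(.095,.115),(.095,-.115),(-.095,-.115),(-.095,.115)],W([(40,170),(475,33),(583,382),(143,527)],6,195,185,.01))
B=fit([(.01,.1),(.01,-.1),(-.01,-.1),(-.01,.1)],W([(48,145),(405,95),(408,128),(53,182)],5.3,300,225,.02))
C=fit([(.042,.042),(.042,-.042),(-.042,-.042),(-.042,.042)],W([(567,62),(718,35),(750,185),(600,213)],5.3,300,225,.024))
for n,x in zip("JBC",(J,B,C)): print(n,x[0].round(4),np.degrees(x[1]).round(2),(x[2]*1000).round(1))
g=W([(668,115)],5.3,300,225,.066);print('grip',g)
t,th,_=J;R=np.array([[np.cos(th),-np.sin(th)],[np.sin(th),np.cos(th)]])
for n,p in dict(seat=(.06,0),home=(.011,.013),fence=(-.0175,.061)).items(): print(n,(t+R@p).round(4))
print('fence meas',np.mean(W([(165,240),(220,445)],6,195,185,.03),axis=0))
s=env.observe()
Rt=cv2.Rodrigues(s['tcp_rot'])[0];print('tool y yaw',np.degrees(np.arctan2(Rt[1,1],Rt[0,1])))
E
```

```text
J [0.542  0.2102] 16.73 [1.7 2.3 3.1 2.3]
B [ 0.4735 -0.074 ] 6.93 [1.2 0.9 2.  1.2]
C [ 0.4748 -0.3088] 8.86 [0.3 0.3 0.6 0.6]
grip [array([ 0.47311629, -0.30563212,  0.066     ])]
seat [0.5994 0.2275]
home [0.5488 0.2258]
fence [0.5076 0.2636]
fence meas [0.50695813 0.26368387 0.03      ]
tool y yaw 63.71336543031535
```

Fits are consistent: residuals are 3 mm or less, and the fence check agrees. Bar pick first: go above (0.4735, -0.074), turning -57° (33 rows of -0.375).

```bash
python3 -m inch '{"translation":[[0.28,-1,0],[0.28,-1,0],[0.28,-1,0],[0.28,-1,0],[0.28,-1,0],[0.28,-1,0],[0.28,-1,0],[0.28,-1,0],[0.28,-1,0],[0.28,-1,0]],"roll":[-0.38,-0.38,-0.38,-0.38,-0.38,-0.38,-0.38,-0.38,-0.38,-0.38],"grip":[1,1,1,1,1,1,1,1,1,1]}'
python3 -m inch '{"translation":[[0.28,-1,0],[0.28,-1,0],[0.28,-1,0],[0.28,-1,0],[0.28,-1,0],[0.28,-1,0],[0.28,-1,0],[0.28,-1,0],[0.28,-1,0],[0.28,-1,0]],"roll":[-0.38,-0.38,-0.38,-0.38,-0.38,-0.38,-0.38,-0.38,-0.38,-0.38],"grip":[1,1,1,1,1,1,1,1,1,1]}'
python3 -m inch '{"translation":[[0.28,-1,0],[0.28,-1,0],[0.28,-1,0],[0.28,-1,0],[0.28,-1,0],[0.28,-1,0],[0.28,-1,0],[0.28,-1,0],[0.28,-1,0],[0.28,-1,0]],"roll":[-0.38,-0.38,-0.38,-0.38,-0.38,-0.38,-0.38,-0.38,-0.38,-0.38],"grip":[1,1,1,1,1,1,1,1,1,1]}'
python3 -m inch '{"translation":[[0.28,-1,0],[0.28,-1,0],[0.28,-0.8,0],[0,0,0]],"roll":[-0.38,-0.38,-0.3,0],"grip":[1,1,1,1]}'
cat > st.py <<'E'
from h import *
s=env.observe();Rt=cv2.Rodrigues(s['tcp_rot'])[0]
print('t',s['time'],'pos',s['position'].round(4),'yyaw',np.degrees(np.arctan2(Rt[1,1],Rt[0,1])).round(2),'F',s['wrist_force'].round(2),'M',s['torque'].round(2),'op',round(s['opening'],4),'gf',s['grip_force'],'tilt',Rt[:2,2].round(3))
E
python3 st.py; python3 -c "
from h import *
grab('wrist','w1.png')"
```

```text
time: 0.93
position: [0.3437, 0.3816, 0.205]
tcp_rot: [-1.171, -2.915, 0.001]
wrist_force: [-0.6, -0.4, -0.0]
opening: 0.0941
grip_force: 0.0
time: 1.77
position: [0.3997, 0.1818, 0.2051]
tcp_rot: [-1.599, -2.704, 0.001]
wrist_force: [1.2, 0.7, 0.0]
opening: 0.0939
grip_force: 0.0
time: 2.6
position: [0.4557, -0.0182, 0.2051]
tcp_rot: [-1.99, -2.43, 0.0]
wrist_force: [-0.0, 0.3, 0.0]
opening: 0.0941
grip_force: 0.0
time: 2.93
position: [0.473, -0.0753, 0.2052]
tcp_rot: [2.094, 2.342, -0.001]
wrist_force: [0.6, -0.1, -0.0]
opening: 0.0938
grip_force: 0.0
t 2.9333 pos [ 0.473  -0.0753  0.2052] yyaw 6.4 F [ 0.59 -0.14 -0.01] M [-0.01 -0.01  0.02] op 0.0938 gf 0.0 tilt [-0. -0.]
```

View pics/w1.png

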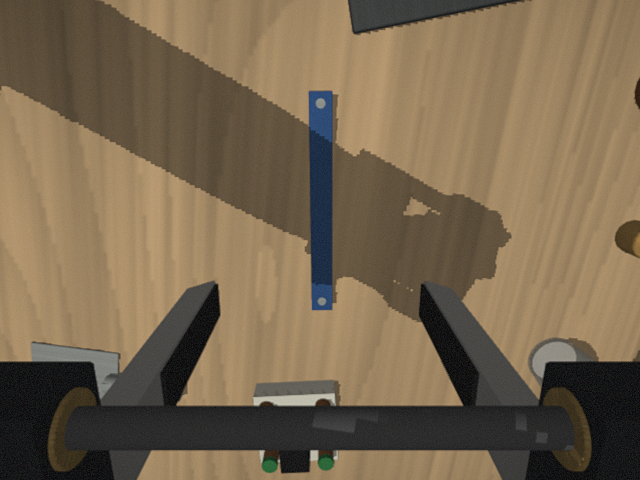

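The wrist view shows the bar centred between the fingers and nearly parallel to them, with its top corners at about (309,91), (332,91), (333,309) and (313,310).

Run:
```python
from m import *
d=grab('wrist')
P=[w(d,*q,.02) for q in [(309,91),(332,91),(333,309),(313,310)]]
# image up = +y world; right = +x ; model order
t,th,r=fit([(-.01,.1),(.01,.1),(.01,-.1),(-.01,-.1)],P)
print(t,np.degrees(th),(r*1000).round(1)); print(np.array(P).round(4))
```

```text
[ 0.47502268 -0.07119421] 7.250211768604464 [0.6 0.7 0.9 0.3]
[[ 0.453   0.0265  0.02  ]
 [ 0.4719  0.0287  0.02  ]
 [ 0.4971 -0.1683  0.02  ]
 [ 0.478  -0.1716  0.02  ]]
```

```bash
python3 -m inch '{"translation":[[0.1,0.2,-1],[0,0,-1],[0,0,-1],[0,0,-1],[0,0,-1],[0,0,-1],[0,0,-1],[0,0,-1],[0,0,-0.9],[0,0,-0.7]],"roll":[0.18,0,0,0,0,0,0,0,0,0],"grip":[1,1,1,1,1,1,1,1,1,1]}'
python3 -m inch '{"translation":[[0,0,-0.3],[0,0,-0.2],[0,0,0],[0,0,0],[0,0,0],[0,0,0],[0,0,0],[0,0,0],[0,0,0],[0,0,0]],"roll":[0,0,0,0,0,0,0,0,0,0],"grip":[1,1,0,-1,-1,-1,-1,-1,-1,-1]}'
python3 st.py
```

```text
time: 3.87
position: [0.4735, -0.0676, 0.0119]
tcp_rot: [-2.069, -2.361, 0.001]
wrist_force: [0.1, -0.3, 0.3]
opening: 0.0944
grip_force: 0.0
time: 4.7
position: [0.4747, -0.0693, 0.0036]
tcp_rot: [2.073, 2.36, 0.0]
wrist_force: [-0.5, 0.6, -0.3]
opening: 0.0441
grip_force: 0.0
t 4.7 pos [ 0.4747 -0.0693  0.0036] yyaw 7.42 F [-0.54  0.59 -0.28] M [-0.09  0.06 -0.01] op 0.0441 gf 0.0 tilt [ 0. -0.]
```

```bash
python3 -m inch '{"translation":[[0,0,0],[0,0,0],[0,0,0],[0,0,0],[0,0,0],[0,0,0],[0,0,0],[0,0,0]],"roll":[0,0,0,0,0,0,0,0],"grip":[-1,-1,-1,-1,-1,-1,-1,-1]}'
python3 st.py
```

```text
time: 5.37
position: [0.4745, -0.0692, 0.0034]
tcp_rot: [-2.073, -2.361, 0.0]
wrist_force: [-1.7, -0.1, 0.6]
opening: 0.0199
grip_force: 30.0
t 5.3667 pos [ 0.4745 -0.0692  0.0034] yyaw 7.43 F [-1.71 -0.14  0.61] M [-0.08  0.18  0.02] op 0.0199 gf 29.983457028865814 tilt [-0.  0.]
```

Bar is gripped (opening 19.9 mm). Lift and carry it toward the jig, stopping short for a closer look.

```bash
python3 -m inch '{"translation":[[0,0,0.5],[0,0,1],[0,0,1],[0,0,1],[0,0,1],[0.3,0.8,1],[0.3,0.8,1],[0.3,0.8,1],[0.3,0.8,1],[0.3,0.8,0.5]],"roll":[0,0,0,0,0,0.2,0.2,0.2,0.2,0.2],"grip":[-1,-1,-1,-1,-1,-1,-1,-1,-1,-1]}'
python3 -m inch '{"translation":[[0.4,1,0.5],[0.4,1,0],[0.4,1,0],[0.4,1,0],[0.4,0.6,0],[0,0,0]],"roll":[0.2,0.2,0.2,0.2,0.2,0],"grip":[-1,-1,-1,-1,-1,-1]}'
python3 st.py; python3 -c "
from h import *
import pickle
d=grab('wrist','w2.png');pickle.dump({a:np.array(b) for a,b in d.items()},open('d2.pkl','wb'))"
```

```text
time: 6.2
position: [0.5057, 0.0115, 0.1866]
tcp_rot: [1.974, 2.44, 0.003]
wrist_force: [-0.0, 0.0, -1.9]
opening: 0.0196
grip_force: 30.0
time: 6.7
position: [0.5452, 0.1045, 0.1936]
tcp_rot: [-1.874, -2.521, -0.001]
wrist_force: [0.0, 0.6, -2.1]
opening: 0.0199
grip_force: 30.0
t 6.7 pos [0.5452 0.1045 0.1936] yyaw 16.76 F [ 0.    0.56 -2.06] M [-0.02  0.06  0.06] op 0.0199 gf 29.981839656829834 tilt [0.    0.001]
```

View pics/w2.png

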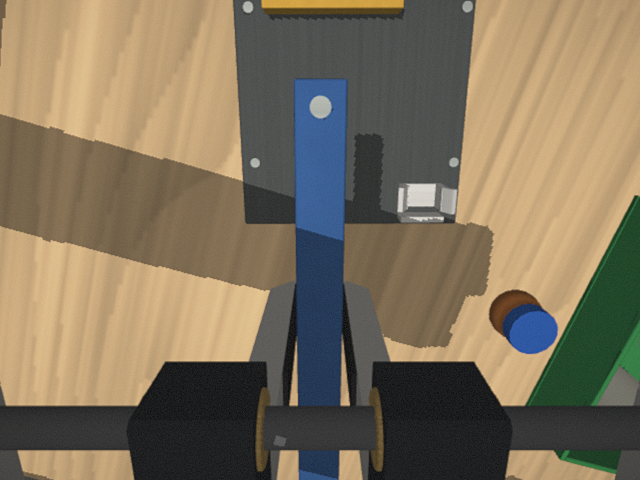

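The wrist view shows the jig's near corners at (245,223) and (458,223). The fence's near top edge runs (262,9) to (404,9), the right cradle floor is at (405-437,185-208), and the bar's +y end runs (295,79) to (347,79).

Run:
```python
from m import *
import pickle
d=pickle.load(open('d2.pkl','rb'))
P=[w(d,245,223,.01),w(d,458,223,.01),w(d,262,9,.03),w(d,404,9,.03)]
t,th,r=fit([(-.095,-.115),(.095,-.115),(-.07,.055),(.035,.055)],P)
print(t,np.degrees(th),(r*1000).round(1))
R=np.array([[np.cos(th),-np.sin(th)],[np.sin(th),np.cos(th)]])
sT=t+R@[.06,0];print('seat',sT,'home',t+R@[.011,.013])
tc=np.array([.5452,.1045]);a=np.radians(16.76);Y=np.array([-np.sin(a),np.cos(a)])
e=w(d,321,79,.2102)[:2]; print('bar end from tcp along/cross',(e-tc)@Y,(e-tc)@[Y[1],-Y[0]])
c=e-.1*Y; print('bar centre',c,'move',sT-c)
```

```text
[0.54302159 0.21228424] 17.052235337325577 [1.3 1.4 0.5 0.8]
seat [0.60038386 0.22987885] home [0.54972584 0.22793841]
bar end from tcp along/cross 0.09607798032766404 0.0011978830414099112
bar centre [0.54747797 0.10109001] move [0.05290589 0.12878884]
```

```bash
python3 -m inch '{"translation":[[0.4,0.9,0],[0.4,1,0],[0.4,1,0],[0.4,1,0],[0.4,1,0],[0.4,1,0],[0.26,0.48,-0.5],[0,0,-1],[0,0,-1],[0,0,-1]],"roll":[0,0.04,0,0,0,0,0,0,0,0],"grip":[-1,-1,-1,-1,-1,-1,-1,-1,-1,-1]}'
python3 -m inch '{"translation":[[0,0,-1],[0,0,-1],[0,0,-1],[0,0,0]],"roll":[0,0,0,0],"grip":[-1,-1,-1,-1]}'
python3 st.py; python3 -c "
from h import *
import pickle
d=grab('wrist');s=grab('scene')
pickle.dump({a:np.array(b) for a,b in d.items()},open('d3.pkl','wb'))
pickle.dump({a:np.array(b) for a,b in s.items()},open('s3.pkl','wb'))
q=px(s,[[.545,.212,.02]])[0].astype(int);print(q)
x0,y0=max(q[0]-80,0),max(q[1]-70,0);print(x0,y0)
a=cv2.resize(np.array(d['pixels']),(400,300),interpolation=cv2.INTER_AREA)
b=cv2.resize(np.array(s['pixels'])[y0:y0+120,x0:x0+160],(800,600),interpolation=cv2.INTER_CUBIC)
cv2.imwrite('pics/w3.png',np.array(d['pixels']));cv2.imwrite('pics/s3.png',b)"
```

```text
time: 7.58
position: [0.5979, 0.2293, 0.1227]
tcp_rot: [1.875, 2.521, -0.001]
wrist_force: [0.1, 0.5, -2.5]
opening: 0.0199
grip_force: 30.0
time: 7.92
position: [0.5943, 0.2283, 0.0586]
tcp_rot: [-1.872, -2.516, 0.011]
wrist_force: [-1.0, 0.2, -3.2]
opening: 0.0197
grip_force: 30.0
t 7.9167 pos [0.5943 0.2283 0.0586] yyaw 16.69 F [-1.01  0.16 -3.17] M [-0.07  0.14  0.02] op 0.0197 gf 29.981582164764404 tilt [-0.009 -0.002]
[369 202]
289 132
```

View pics/w3.png

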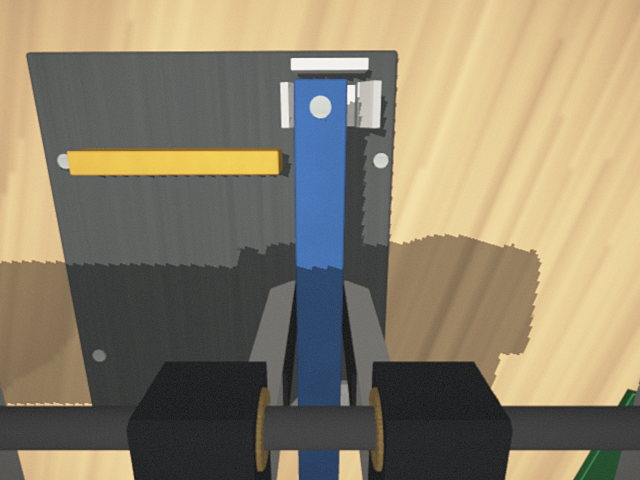

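The view shows the bar over the left cradle, between the front wall (x 281-293) and the rear wall (x 358-382). The end stop's inner top edge runs (291,70) to (369,70), and the bar end is at y=79. Plate corners are at (28,53) and (397,52), and the fence's near top edge at (70,175) to (281,175).

```bash
python3 st.py
python3 - <<'E'
from m import *
import pickle
d=pickle.load(open('d3.pkl','rb'))
P=[w(d,28,53,.01),w(d,397,52,.01),w(d,70,175,.03),w(d,281,175,.03)]
t,th,r=fit([(-.095,.115),(.095,.115),(-.07,.055),(.035,.055)],P)
print(t,np.degrees(th),(r*1000).round(1))
R=np.array([[np.cos(th),-np.sin(th)],[np.sin(th),np.cos(th)]])
J=lambda u,v,z:((w(d,u,v,z)[:2]-t)@R*1000).round(1)
print('seat',t+R@[.06,0],'home',t+R@[.011,.013])
print('bar end (jig)',J(295,79,.0752),J(347,79,.0752),'low on bar',J(298,250,.0752),J(344,250,.0752))
print('stop inner',J(291,70,.028),J(369,70,.028),'front wall in',J(293,105,.036),'rear',J(358,105,.043),J(382,80,.043))
E
```

```text
t 8.0167 pos [0.5974 0.2293 0.063 ] yyaw 16.71 F [-0.17 -0.43 -1.83] M [-0.04  0.03 -0.01] op 0.0196 gf 29.981643855571747 tilt [-0.002 -0.001]
[0.54243173 0.21161538] 16.71544005074085 [1.3 1.1 0.8 0.7]
seat [0.59989643 0.2288725 ] home [0.54922788 0.22722987]
bar end (jig) [46.3 97.1] [65.4 97.1] low on bar [46.4 30.8] [65.4 30.8]
stop inner [ 41.5 104.6] [ 78.2 104.6] front wall in [42.7 88.7] rear [72.3 88.6] [82.6 99.1]
```

```bash
python3 -m inch '{"translation":[[0.04,0.14,-0.2],[0,0,-0.2],[0,0,0],[0,0,0],[0,0,0]],"roll":[0,0,0,0,0],"grip":[-1,-1,-1,-1,-1]}'
python3 st.py
```

```text
time: 8.43
position: [0.599, 0.2333, 0.056]
tcp_rot: [1.873, 2.521, 0.001]
wrist_force: [0.0, 0.1, -2.3]
opening: 0.0198
grip_force: 30.0
t 8.4333 pos [0.599  0.2333 0.056 ] yyaw 16.78 F [ 0.03  0.11 -2.31] M [-0.07  0.02  0.02] op 0.0198 gf 29.98164027929306 tilt [0.001 0.   ]
```

```bash
python3 -m inch '{"translation":[[0,-0.05,-0.3],[0,0,-0.3],[0,0,-0.3],[0,0,-0.3],[0,0,-0.3],[0,0,-0.2],[0,0,-0.15],[0,0,0],[0,0,0]],"roll":[0,0,0,0,0,0,0,0,0],"grip":[-1,-1,-1,-1,-1,-1,-1,-1,-1]}'
python3 st.py
```

```text
time: 9.18
position: [0.5988, 0.2322, 0.0184]
tcp_rot: [1.874, 2.522, 0.0]
wrist_force: [-0.4, 0.4, -2.3]
opening: 0.0199
grip_force: 30.0
t 9.1833 pos [0.5988 0.2322 0.0184] yyaw 16.78 F [-0.42  0.43 -2.31] M [-0.07  0.04 -0.03] op 0.0199 gf 29.994894862174988 tilt [0. 0.]
```

Free of contact 1 mm above the seat. I'll touch down and release; the jaws only need to open part way.

```bash
python3 -m inch '{"translation":[[0,0,-0.05],[0,0,-0.03],[0,0,0],[0,0,0],[0,0,0],[0,0,0],[0,0,0],[0,0,0],[0,0,0],[0,0,0]],"roll":[0,0,0,0,0,0,0,0,0,0],"grip":[-1,-1,-1,-1,0,0,0,0,0,0]}'
python3 st.py
```

```text
time: 10.02
position: [0.5987, 0.2322, 0.0169]
tcp_rot: [1.874, 2.522, 0.0]
wrist_force: [0.4, -0.1, -0.5]
opening: 0.0468
grip_force: 0.0
t 10.0167 pos [0.5987 0.2322 0.0169] yyaw 16.78 F [ 0.43 -0.05 -0.52] M [-0.05  0.03 -0.  ] op 0.0468 gf 0.0 tilt [0. 0.]
```

Released. Lift and travel to above the carrier.

```bash
python3 -m inch '{"translation":[[0,0,0.4],[0,0,0.8],[0,0,1],[0,0,1],[0,0,1],[-0.1,-0.4,1],[-0.2,-0.8,1],[-0.24,-1,1],[-0.24,-1,0.8],[-0.24,-1,0]],"roll":[0,0,0,0,0,0,0,-0.1,-0.1,-0.1],"grip":[0,0,0,0,0,1,1,1,1,1]}'
python3 -m inch '{"translation":[[-0.23,-1,0],[-0.23,-1,0],[-0.23,-1,0],[-0.23,-1,0],[-0.23,-1,0],[-0.23,-1,0],[-0.23,-1,0],[-0.23,-1,0],[-0.23,-1,0],[-0.23,-1,0]],"roll":[-0.1,-0.1,-0.1,-0.1,-0.1,-0.1,-0.1,-0.1,-0.1,-0.1],"grip":[1,1,1,1,1,1,1,1,1,1]}'
python3 -m inch '{"translation":[[-0.23,-1,0],[-0.23,-1,0],[-0.23,-1,0],[-0.23,-1,0],[-0.23,-1,0],[-0.23,-1,0],[-0.23,-1,0],[-0.23,-1,0],[-0.2,-0.8,0],[0,0,0]],"roll":[-0.1,-0.1,-0.1,-0.1,0,0,0,0,0,0],"grip":[1,1,1,1,1,1,1,1,1,1]}'
python3 st.py; python3 -c "
from h import *
import pickle
d=grab('wrist','w4.png');s=grab('top','t4.png')
pickle.dump({a:np.array(b) for a,b in d.items()},open('d4.pkl','wb'))
pickle.dump({a:np.array(b) for a,b in s.items()},open('t4.pkl','wb'))
a=np.array(d['pixels'])
b=cv2.resize(np.array(s['pixels'])[185:275,195:300],(420,360),interpolation=cv2.INTER_CUBIC)
c=np.zeros((480,800,3),np.uint8);c[:,:]=0
c[:360,380:]=b;c[:,:380]=a[:,130:510]
cv2.imwrite('pics/c4.png',c)"
```

```text
time: 10.85
position: [0.5804, 0.1477, 0.182]
tcp_rot: [1.9, 2.494, 0.008]
wrist_force: [0.8, 0.4, 0.2]
opening: 0.0766
grip_force: 0.0
time: 11.68
position: [0.532, -0.0528, 0.1776]
tcp_rot: [2.002, 2.42, 0.0]
wrist_force: [0.6, 0.1, 0.2]
opening: 0.0941
grip_force: 0.0
time: 12.52
position: [0.491, -0.2302, 0.1776]
tcp_rot: [2.043, 2.385, -0.001]
wrist_force: [-0.6, 0.3, 0.5]
opening: 0.094
grip_force: 0.0
t 12.5167 pos [ 0.491  -0.2302  0.1776] yyaw 8.81 F [-0.56  0.34  0.5 ] M [-0.06  0.03 -0.01] op 0.094 gf 0.0 tilt [ 0.001 -0.001]
```

View pics/c4.png

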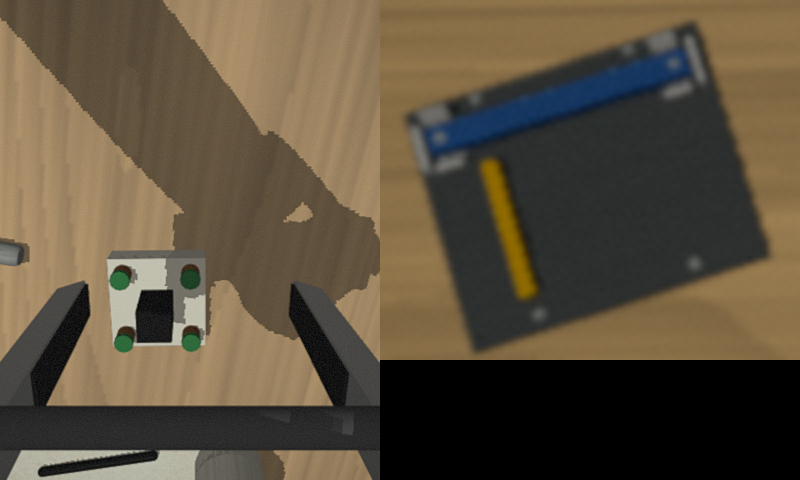

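The left panel (x offset 130) shows the carrier's vial caps at (120,279), (190,278), (123,342) and (191,342), and its top face corners at (108,258), (205,258), (205,344) and (112,347). The right panel shows the bar down between the walls of both cradles, inside the end stops.

Run:
```python
from m import *
import pickle
d=pickle.load(open('d4.pkl','rb'))
m=lambda h:[(-h,h),(h,h),(h,-h),(-h,-h)]
for pts,h,z in(([(120,279),(190,278),(191,342),(123,342)],.029,.042),([(108,258),(205,258),(205,344),(112,347)],.042,.024)):
    t,th,r=fit(m(h),[w(d,u+130,v,z) for u,v in pts]); print(t.round(4),np.degrees(th).round(2),(r*1000).round(1))
```

```text
[ 0.4756 -0.3079] 9.19 [0.5 0.6 0.4 0.1]
[ 0.4758 -0.3094] 9.28 [1.3 0.5 1.1 1.4]
```

```bash
python3 -m inch '{"translation":[[-0.2,-1,0],[-0.2,-1,0],[-0.2,-1,0],[-0.18,-0.9,0],[0,0,-0.7],[0,0,-1],[0,0,-1],[0,0,-1],[0,0,-0.8],[0,0,0]],"roll":[0.08,0,0,0,0,0,0,0,0,0],"grip":[1,1,1,1,1,1,1,1,1,1]}'
python3 -m inch '{"translation":[[0,0,0],[0,0,0]],"roll":[0,0],"grip":[1,1]}'
python3 st.py
```

```text
time: 13.45
position: [0.4743, -0.3028, 0.0834]
tcp_rot: [-2.027, -2.391, -0.001]
wrist_force: [-0.7, 0.2, 0.4]
opening: 0.0942
grip_force: 0.0
time: 13.62
position: [0.4768, -0.3058, 0.0882]
tcp_rot: [2.031, 2.395, -0.0]
wrist_force: [-0.9, -0.3, 0.0]
opening: 0.0939
grip_force: 0.0
t 13.6167 pos [ 0.4768 -0.3058  0.0882] yyaw 9.4 F [-0.9  -0.34  0.  ] M [-0.08  0.06  0.  ] op 0.0939 gf 0.0 tilt [ 0.001 -0.001]
```

```bash
python3 -m inch '{"translation":[[-0.06,-0.13,0],[0,0,-0.7],[0,0,-0.8],[0,0,-0.7],[0,0,-0.5],[0,0,-0.25],[0,0,0],[0,0,0],[0,0,0],[0,0,0]],"roll":[0,0,0,0,0,0,0,0,0,0],"grip":[1,1,1,1,1,0,-1,-1,-1,-1]}'
python3 st.py
python3 -m inch '{"translation":[[0,0,0],[0,0,0],[0,0,0],[0,0,0],[0,0,0],[0,0,0],[0,0,0],[0,0,0],[0,0,0]],"roll":[0,0,0,0,0,0,0,0,0],"grip":[-1,-1,-1,-1,-1,-1,-1,-1,-1]}'
python3 st.py
```

```text
time: 14.45
position: [0.4753, -0.309, 0.0289]
tcp_rot: [2.032, 2.394, -0.0]
wrist_force: [0.3, -0.1, 0.3]
opening: 0.0644
grip_force: 0.0
t 14.45 pos [ 0.4753 -0.309   0.0289] yyaw 9.35 F [ 0.26 -0.13  0.35] M [-0.09  0.01  0.03] op 0.0644 gf 0.0 tilt [ 0.001 -0.001]
time: 15.2
position: [0.4747, -0.3084, 0.0279]
tcp_rot: [2.033, 2.395, 0.0]
wrist_force: [0.2, 0.6, -0.0]
opening: 0.0275
grip_force: 30.0
t 15.2 pos [ 0.4747 -0.3084  0.0279] yyaw 9.35 F [ 0.23  0.58 -0.03] M [0.04 0.02 0.02] op 0.0275 gf 29.997559189796448 tilt [0. 0.]
```

```bash
python3 -m inch '{"translation":[[0,0,0.3],[0,0,0.7],[0,0,1],[0,0.4,1],[0.1,0.8,1],[0.13,1,0],[0.13,1,0],[0.13,1,0],[0.13,1,0],[0.13,1,0]],"roll":[0,0,0,0,0,0.1,0.1,0.1,0.1,0.1],"grip":[-1,-1,-1,-1,-1,-1,-1,-1,-1,-1]}'
python3 -m inch '{"translation":[[0.13,1,0],[0.13,1,0],[0.13,1,0],[0.13,1,0],[0.13,1,0],[0.13,1,0],[0.13,1,0],[0.13,1,0],[0.13,1,0],[0.13,1,0]],"roll":[0.1,0.1,0.1,0.1,0.1,0.1,0.1,0.1,0.1,0.1],"grip":[-1,-1,-1,-1,-1,-1,-1,-1,-1,-1]}'
python3 -m inch '{"translation":[[0.13,1,0],[0.13,1,0],[0.13,1,0],[0.13,1,0],[0.13,1,0],[0.13,1,0],[0.13,1,0],[0.13,1,0],[0,0,0],[0,0,0]],"roll":[0.1,0,0,0,0,0,0,0,0,0],"grip":[-1,-1,-1,-1,-1,-1,-1,-1,-1,-1]}'
python3 st.py
```

```text
time: 16.03
position: [0.4886, -0.1828, 0.1069]
tcp_rot: [-1.983, -2.434, 0.001]
wrist_force: [0.3, -0.5, -4.6]
opening: 0.0275
grip_force: 30.0
time: 16.87
position: [0.5145, 0.0168, 0.1069]
tcp_rot: [-1.884, -2.511, 0.002]
wrist_force: [1.4, -0.5, -5.7]
opening: 0.0277
grip_force: 30.0
time: 17.7
position: [0.5354, 0.1761, 0.1069]
tcp_rot: [-1.872, -2.521, 0.003]
wrist_force: [-0.2, 0.3, -6.5]
opening: 0.0279
grip_force: 30.0
t 17.7 pos [0.5354 0.1761 0.1069] yyaw 16.8 F [-0.19  0.27 -6.53] M [-0.14  0.    0.01] op 0.0279 gf 29.998160004615784 tilt [-0.002 -0.001]
```

```bash
python3 -m inch '{"translation":[[0.15,0.9,0],[0.15,0.9,0],[0,0,-0.6],[0,0,-0.8],[0,0,-0.7],[0,0,-0.4],[0,0,0],[0,0,0],[0,0,0]],"roll":[0,0,0,0,0,0,0,0,0],"grip":[-1,-1,-1,-1,-1,-1,-1,-1,-1]}'
python3 st.py;  python3 -c "
from h import *
import pickle
d=grab('wrist','w5.png')
pickle.dump({a:np.array(b) for a,b in d.items()},open('d5.pkl','wb'))"
```

```text
time: 18.45
position: [0.5431, 0.2112, 0.0586]
tcp_rot: [1.876, 2.519, 0.001]
wrist_force: [-0.5, -0.1, -4.9]
opening: 0.0281
grip_force: 30.0
t 18.45 pos [0.5431 0.2112 0.0586] yyaw 16.66 F [-0.52 -0.06 -4.89] M [-0.04 -0.01 -0.03] op 0.0281 gf 29.99809831380844 tilt [0.001 0.   ]
```

View pics/w5.png

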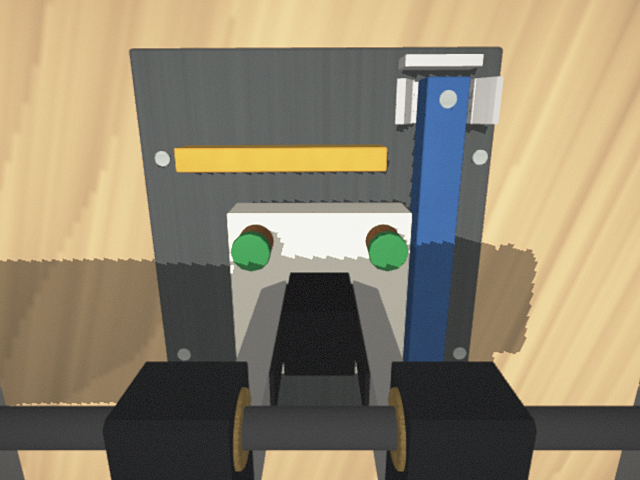

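The view shows the bar seated in the left cradle, with the fence's near top edge at (175,172) to (387,171). The carrier's far top edge runs (229,212) to (411,212), just in front of the bar's front top edge, which runs (418,78) to (404,360).

Run:
```python
from m import *
import pickle
d=pickle.load(open('d5.pkl','rb'))
P=[w(d,132,49,.01),w(d,502,47,.01),w(d,175,172,.03),w(d,387,171,.03)]
t,th,r=fit([(-.095,.115),(.095,.115),(-.07,.055),(.035,.055)],P)
print(t,np.degrees(th),(r*1000).round(1))
R=np.array([[np.cos(th),-np.sin(th)],[np.sin(th),np.cos(th)]])
J=lambda u,v,z:((w(d,u,v,z)[:2]-t)@R*1000).round(1)
zc=.0586-.0279+.024
print('bar top-front',J(418,78,.034),J(404,360,.034),'carrier edge',J(229,212,zc),J(411,212,zc),J(408,300,zc))
print('home',t+R@[.011,.013])
```

```text
[0.54233744 0.21191115] 16.81647150699506 [2.  1.3 0.8 0.4]
bar top-front [46.9 98.6] [ 48.7 -50.1] carrier edge [-39.7  40.4] [42.8 40.1] [44.  -3.5]
home [0.54910605 0.2275376 ]
```

```bash
python3 -m inch '{"translation":[[0,0,-0.3],[0,0,-0.3],[0,0,-0.25],[0,0,-0.1],[0,0,0],[0,0,0]],"roll":[0.03,0,0,0,0,0],"grip":[-1,-1,-1,-1,-1,-1]}'
python3 -m inch '{"translation":[[0,0,-0.05],[0,0,-0.05],[0,0,0],[0,0,0]],"roll":[0,0,0,0],"grip":[-1,-1,-1,-1]}'
python3 st.py
```

```text
time: 19.0
position: [0.5424, 0.2116, 0.0387]
tcp_rot: [-1.872, -2.522, 0.0]
wrist_force: [-0.1, 0.6, -5.3]
opening: 0.0278
grip_force: 30.0
time: 19.33
position: [0.543, 0.2117, 0.0379]
tcp_rot: [1.872, 2.522, 0.001]
wrist_force: [-1.8, 0.3, 4.2]
opening: 0.0274
grip_force: 30.0
t 19.3333 pos [0.543  0.2117 0.0379] yyaw 16.83 F [-1.85  0.27  4.18] M [-0.19  0.72  0.05] op 0.0274 gf 30.000869929790497 tilt [0.001 0.   ]
```

```bash
cat > jf.py <<'E'
from h import *
s=env.observe();Rt=cv2.Rodrigues(s['tcp_rot'])[0];a=np.radians(16.8);R=np.array([[np.cos(a),-np.sin(a)],[np.sin(a),np.cos(a)]])
p=(s['position'][:2]-[.5424,.2118])@R*1000
print('t',round(s['time'],2),'jig xy',p.round(1),'z',s['position'][2].round(4),'Fjig',(s['wrist_force'][:2]@R).round(1),'Fz',s['wrist_force'][2].round(1),'Mz',s['torque'].round(2),'yaw',np.degrees(np.arctan2(Rt[1,1],Rt[0,1])).round(2),'op',round(s['opening'],4),'tilt',(Rt[:2,2]@R).round(4))
E
python3 -m inch '{"translation":[[-0.06,0.19,0],[-0.06,0.19,0],[-0.05,0.15,0],[0,0,0],[0,0,0]],"roll":[0,0,0,0,0],"grip":[-1,-1,-1,-1,-1]}' >/dev/null; python3 jf.py
python3 -m inch '{"translation":[[-0.015,0.05,0],[-0.015,0.05,0],[0,0,0],[0,0,0]],"roll":[0,0,0,0],"grip":[-1,-1,-1,-1]}' >/dev/null; python3 jf.py
```

```text
t 19.75 jig xy [ 1.  11.4] z 0.0379 Fjig [-0.1 -1.1] Fz 6.0 Mz [-0.19  0.28  0.01] yaw 16.85 op 0.0279 tilt [0.0025 0.0002]
t 20.08 jig xy [ 0.9 13.1] z 0.0379 Fjig [ 0.9 -1.6] Fz 6.8 Mz [-0.39  0.31  0.06] yaw 16.85 op 0.0277 tilt [ 0.0023 -0.0005]
```

```bash
for i in 1; do python3 -m inch '{"translation":[[-0.015,0.05,0],[0,0,0],[0,0,0]],"roll":[0,0,0],"grip":[-1,-1,-1]}' >/dev/null; python3 jf.py; done
python3 -m inch '{"translation":[[-0.015,0.05,0],[0,0,0],[0,0,0]],"roll":[0,0,0],"grip":[-1,-1,-1]}' >/dev/null; python3 jf.py
python3 -m inch '{"translation":[[-0.015,0.05,0],[0,0,0],[0,0,0]],"roll":[0,0,0],"grip":[-1,-1,-1]}' >/dev/null; python3 jf.py
```

```text
t 20.33 jig xy [ 0.9 14. ] z 0.0379 Fjig [ 1.5 -2.5] Fz 6.4 Mz [-0.47  0.28  0.06] yaw 16.85 op 0.0282 tilt [ 0.0023 -0.0006]
t 20.58 jig xy [ 0.9 14.5] z 0.0379 Fjig [ 0.  -4.8] Fz 5.8 Mz [-0.8   0.22  0.03] yaw 16.84 op 0.0279 tilt [ 0.0022 -0.0015]
t 20.83 jig xy [ 0.9 14.6] z 0.038 Fjig [-0.3 -8. ] Fz 6.5 Mz [-1.43  0.1   0.03] yaw 16.86 op 0.0278 tilt [ 0.002  -0.0033]
```

Fence contact at jig y ≈ 14.5 with about 8 N. Now slide along the fence toward the bar, pressing down slightly more.

```bash
python3 -m inch '{"translation":[[0.048,0.0145,-0.02],[0.048,0.0145,-0.02],[0.048,0.0145,0],[0.048,0.0145,0],[0,0,0],[0,0,0]],"roll":[0,0,0,0,0,0],"grip":[-1,-1,-1,-1,-1,-1]}' >/dev/null; python3 jf.py
python3 -m inch '{"translation":[[0.048,0.0145,0],[0.048,0.0145,0],[0,0,0],[0,0,0]],"roll":[0,0,0,0],"grip":[-1,-1,-1,-1]}' >/dev/null; python3 jf.py
python3 -m inch '{"translation":[[0.048,0.0145,0],[0.048,0.0145,0],[0,0,0],[0,0,0]],"roll":[0,0,0,0],"grip":[-1,-1,-1,-1]}' >/dev/null; python3 jf.py
```

```text
t 21.33 jig xy [ 4.5 14.5] z 0.0379 Fjig [-6.  -7.9] Fz 12.8 Mz [-1.51  0.83  0.02] yaw 16.87 op 0.0282 tilt [ 0.0003 -0.0033]
t 21.67 jig xy [ 6.5 14.5] z 0.0379 Fjig [-6.4 -8.4] Fz 12.3 Mz [-1.6   0.87  0.11] yaw 16.86 op 0.0279 tilt [ 0.0003 -0.0033]
t 22.0 jig xy [ 8.4 14.5] z 0.0379 Fjig [-6.7 -8.4] Fz 12.6 Mz [-1.51  0.88  0.09] yaw 16.87 op 0.0277 tilt [ 0.     -0.0033]
```

```bash
python3 -m inch '{"translation":[[0.048,0.0145,0],[0.048,0.0145,0],[0,0,0],[0,0,0]],"roll":[0,0,0,0],"grip":[-1,-1,-1,-1]}' >/dev/null; python3 jf.py
python3 -m inch '{"translation":[[0.048,0.0145,0],[0,0,0],[0,0,0]],"roll":[0,0,0],"grip":[-1,-1,-1]}' >/dev/null; python3 jf.py
python3 -m inch '{"translation":[[0.048,0.0145,0],[0,0,0],[0,0,0]],"roll":[0,0,0],"grip":[-1,-1,-1]}' >/dev/null; python3 jf.py
```

```text
t 22.33 jig xy [10.2 14.5] z 0.0379 Fjig [-7.4 -8. ] Fz 13.3 Mz [-1.57  0.95  0.04] yaw 16.87 op 0.0277 tilt [-0.0003 -0.0032]
t 22.58 jig xy [10.2 14.6] z 0.0379 Fjig [-10.7  -8.6] Fz 17.2 Mz [-1.77  1.34 -0.01] yaw 16.88 op 0.0279 tilt [-0.0028 -0.0034]
t 22.83 jig xy [10.3 14.6] z 0.0379 Fjig [-16.1  -8.5] Fz 20.2 Mz [-2.06  1.77  0.07] yaw 16.9 op 0.0278 tilt [-0.0053 -0.0036]
```

Hard stop at jig x ≈ 10.2, where home should be, with moment about z near 0, so it bears square. I'll balance the pushes: a little more toward the fence, a little less on the bar to cut tool tilt, then look.

```bash
python3 -m inch '{"translation":[[-0.04,0.03,-0.02],[0,0,0],[0,0,0],[0,0,0]],"roll":[0,0,0,0],"grip":[-1,-1,-1,-1]}' >/dev/null; python3 jf.py
python3 -c "
from h import *
d=grab('wrist');t=grab('scene')
q=px(t,[[.55,.22,.02]])[0].astype(int);x0,y0=q[0]-50,q[1]-60
print(x0,y0)
a=np.array(d['pixels'])[20:400,100:540];b=cv2.resize(np.array(t['pixels'])[y0:y0+100,x0:x0+90],(340,378),interpolation=cv2.INTER_CUBIC)
c=np.zeros((380,780,3),np.uint8);c[:,:440]=a;c[:378,440:]=b
cv2.imwrite('pics/c6.png',c)"
```

```text
t 23.17 jig xy [10.2 14.6] z 0.0379 Fjig [-14.7 -12.2] Fz 20.7 Mz [-2.47  1.68  0.09] yaw 16.91 op 0.0278 tilt [-0.0041 -0.0049]
321 141
```

View pics/c6.png

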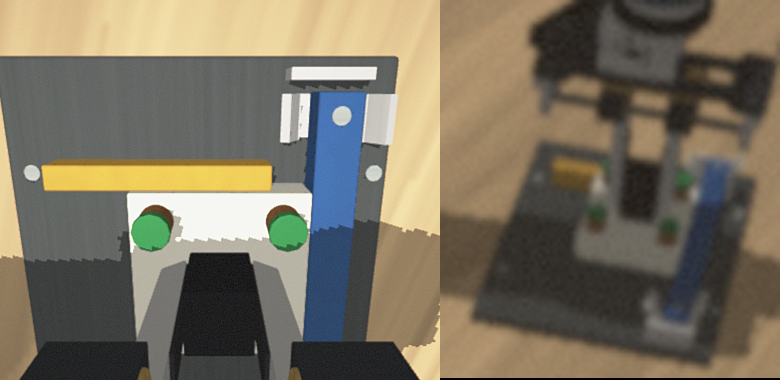

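The carrier is flush along the fence (panel y≈191, x 128-272) and along the bar (x≈310). The bar is back on the rear wall with a gap at the front wall, and both cradles hold it. Handing in while still pressing.

```bash
python3 -c "
from h import *
print(env.sign_off())"; python3 jf.py
```

```text
the job is handed in; nothing more can be done
None
the job is handed in; nothing more can be done
```

The job is handed in at about 23 s: the stop bar is down in both cradles and released, and the carrier is still held against the fence (about 12 N) and the bar (about 15 N including friction), with a slight gripper lean of about 0.3° and nothing else on the bench touched.

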